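Nudge the drilling plate onto its locating pins

ROBOT

A 6-joint arm with a two-finger parallel gripper is mounted at the origin on the work surface. World frame = base frame: x ahead of the robot, y to its left, z up, the work surface at z = 0. Lengths are in m, angles in rad, forces in N, time in s.
With the tool pointing down it reaches from about 0.35 to 0.775 m from the base axis. Payload 5.5 kg.
Tool frame: the origin (TCP) lies between the finger pads; the fingertips stand 11 mm ahead of it and the grasp point (between the pads) lies 8 mm behind it (tips_ahead is the distance from the TCP to the fingertips, in m); z points along the fingers, y is the line along which they close (so a half turn about z gives the same grasp; the last joint's range is limited). The gripper opens to 85 mm and grips with 20 to 120 N. Pads are 22 mm wide; open, the fingers measure 114 mm over their backs; the gripper's body (76 mm by 85 mm) begins 54 mm behind the grasp point. The pads swing forward as they close: fully open they stand 13 mm farther back than shut.
Start: joints at [1.063, 0.313, 0.046, 1.304, 0, 1.431], TCP at [0.207, 0.537, 0.242] pointing down, gripper open.
Joint ranges: [-2.76, 2.76], [-0.86, 1.69], [-1.03, 1.26], [-2.2, 2.34], [-1.47, 1.5], [-3.14, 3.14]. Speed limits (rad/s): [2.57, 2.57, 3.14, 3.14, 3.14, 3.14].

INTERFACE

Orientations are given as a unit quaternion [w, x, y, z].
In Python, from workcell import * gives the robot as it stands. The module is installed in compiled form; this text tells all that it offers.
- The arm moves only by the tool jog_arm, never from a script. Its argument "moves" is a list of rows, each an object with "fingers": the closure, from 0 (fully open) to 1 (shut); "slide": the shift along the tool's x, y, z in mm, a list of three; "angular": the turn, a rotation vector about the tool's x, y, z in degrees, a list of three. A call has 1 to 10 rows; each row is the pose to reach, as a shift and turn from the pose commanded when the call began, along the tool's axes at that moment; what a row does not reach only later rows make up. A row lasts 1/12 s, in which the tool goes at most 41.7 mm and 7.16 degrees, less where a joint would pass 70% of its speed; a pose out of reach is approached as far as the arm can. A call with a gripper value outside its range is refused whole. The fingers move at their own pace and stop on an object; "squeeze" is the grip in N (left out, the last holds). Time passes only in rows, so rows that repeat a pose let the fingers close. It gives the time, the measured TCP pose, the force, the opening and the grip force at its end, in the units of the state.
- get_state(): the state, without advancing time (a new reading comes with each control period).
- read_camera(name): name is "scene" or "top" or "wrist"; returns a dict with "color" (400x640x3 uint8, red, green, blue), "fovy" (degrees; the focal length in pixels is half the picture's height over the tangent of half this angle, whatever the lens; pixels are square), "cx", "cy" (the principal point, pixels), "world_from_camera" (4x4, takes a point from camera to world coordinates); the wrist camera has in their place "tool_from_camera" (4x4, takes a point from camera to tool coordinates, whose origin is the TCP and whose axes are the flange's). Camera axes: x right, y down, z forward; pixel columns grow to the right and rows downward; lengths in m; the calibration is good to about 2 mm. The wrist camera is an equidistant fisheye: a pixel r from the principal point sees the ray r / f radians off the axis. A picture is of the moment at which its call begins: read the wrist's pose just before it. There is no depth.
- hand_in(): hands the job in; it is judged then, once.
Trained networks look in a picture, given as the dict that the camera call returned (one of the last four; its "shot" number tells which), for a name from the list of things; names that differ only in an ending like _2 or _b are one class to them, and where a whole thing is asked for, a point or a joint stands for the part that bears it (a point fixed in the world has none). Each returns a list of dicts, best first, with "p" (0 to 1); they miss things now and then, are a little off and sometimes report something else, mostly with a low value. They report only what shows in the picture. A call takes as long as a camera call. They do not tell look-alikes from the thing itself.
- look_for(target, picture): "point" ([column, row] in pixels, amid what is visible of it).
- tip_of(target, picture): "point" ([column, row] in pixels: a listed point, or the origin of a listed thing).
The state is a dict: "clock": time; "joint_pos": joint angles; "qvel": joint speeds; "tau": joint torques, N m; "tcp_pos": TCP position; "orientation": TCP orientation; "wrist_force": force on the tool from outside, world axes, zero at the start; "ft_torque": the same for the moment, N m; "finger_gap": finger opening in m; "grip_force": force on a finger pad.
Only numpy, scipy, OpenCV 4.12 (cv2) and the standard library are available. Lean on these libraries where they do the work, as an engineer would, in place of code of your own. Each camera call takes 0.05 s, during which the arm holds its last target. There are 200 camera calls.

TASK

The aluminium drilling plate has been left askew on the black slide strip and the tips of the fixture's two locating pins. Push it sideways with the fingers until its round hole and its slot drop over the two pins and it lies flat, fully down on the brown base; then take the fingers clear of it. Do not pick the plate up or tip it over, and leave the loose roller, star knob and wrench where they are.

Things in the scene. Friction and masses are not known exactly. Their poses are not given: they have to be found in the camera images.
- fixture: Drilling fixture fixed to the table; place and yaw differ each time. Brown base 240 x 280 x 20 mm; origin at table height (z = 0) midway between the pins; x points away from the robot, y left; it spans x -150 to +90, y +-140 mm. Its bare brown top (z = 20 mm) is the plate's seat. Two fixed black star knobs, 41 mm across, tops at z = 52 mm, stand at x = +70, y = +-110 mm.
- strip_edge (a point): Middle of the far top edge of the black slide strip on the fixture's near part: fixture x = -55 mm, y = 0, z = 27 mm. The strip is 7 mm thick and covers fixture x -150 to -55 mm over the full width.
- round_pin (a point): Tip of the pin at fixture x = 0, y = +50 mm; it belongs in the plate's round hole. Pins: steel, 10 mm diameter, conical nose ending in a 4 mm flat, 7 mm above the brown seat, so the tips are level with the black strip's top (z = 27 mm). The noses guide the holes in from about 3 mm off.
- other_pin (a point): Tip of the pin at y = -50 mm, x = 0 of the fixture, same shape; belongs in the plate's slot.
- plate: Loose aluminium plate, 100 (its x) x 160 (its y) x 12 mm, 0.4 to 0.7 kg, three brass discs near its far edge. Origin: centre of its underside. Starts level on strip and pin tips (underside z = 27 mm), 30-44 mm nearer the robot than home, up to 22 mm aside, turned up to 0.18 rad. Home: position and yaw of the fixture, underside z = 20 mm, top 5 mm above the strip, rear edge 5 mm past it.
- plate_hole (a point): Centre of the plate's round through hole (13 mm), at its underside, plate x = 0, y = +50 mm.
- plate_slot (a point): Centre of the plate's through slot (13 mm along plate x, 20 mm along plate y), at its underside, plate x = 0, y = -50 mm.
- roller: Bystander: loose white nylon roller lying flat, 52 mm diameter, 22 mm high, on the table to the left of the fixture; origin at its underside. Leave alone.
- star_knob: Bystander: loose black knob standing with its 12 mm stud up, 40 mm diameter, 50 mm high, on the table to the left of the fixture; origin at its underside. Leave alone.
- wrench: Bystander: loose steel wrench lying on the table to the right of the fixture. Leave alone.
Not all that is in view belongs to the job. What is meant by the plate is not green or purple, and is the larger of those in its own colour.

How it is judged:
By the outcome, as a careful person would: the job done as asked, in the order asked, and still so for the second after the job is handed in, with the robot touching nothing.
It also fails if it takes over 48 s, if anything falls off the work surface, if the arm or the gripper's body presses on something with over 40 N, if the wrist force passes 120 N, or if a joint passes its speed limit or range.

## Working session

There is one attempt and no reset: what is moved stays moved. The work goes in short steps, Python scripts to look and compute and a tool call to move; the robot and the scene stay as the last step left them, time stands still between calls to the robot, and variables do not carry over. Pictures are saved under pics/ and viewed, at most 10 in all, crops included, and the job is handed in when it is done.

Besides the shell and the picture viewer there is one more tool, called in YAML: its name, and indented under it one key for each argument. jog_arm: Moves the arm, as the interface text tells. Its arguments: {"type":"object","properties":{"moves":{"type":"array","items":{"type":"object","properties":{"fingers":{"type":"number"},"slide":{"type":"array","items":{"type":"number"}},"angular":{"type":"array","items":{"type":"number"}}}}},"squeeze":{"type":"number"}},"required":["moves"]}

```bash
mkdir -p pics
cat > h.py <<'E'
from workcell import *
import numpy as np, cv2
from scipy.spatial.transform import Rotation as R
def ray(pic,px):
    f=200/np.tan(np.radians(pic["fovy"])/2)
    d=np.array([(px[0]-pic["cx"])/f,(px[1]-pic["cy"])/f,1.])
    T=np.array(pic["world_from_camera"]); return T[:3,3],T[:3,:3]@d
def at(pic,px,z):
    o,d=ray(pic,px); return o+d*(z-o[2])/d[2]
def proj(pic,p):
    f=200/np.tan(np.radians(pic["fovy"])/2)
    T=np.linalg.inv(np.array(pic["world_from_camera"])); c=T[:3,:3]@np.array(p)+T[:3,3]
    return [pic["cx"]+f*c[0]/c[2],pic["cy"]+f*c[1]/c[2]]
def save(pic,n): cv2.imwrite("pics/"+n,pic["color"][:,:,::-1])
E
python3 - <<'E'
from h import *
s=get_state(); print(s["tcp_pos"],s["orientation"],s["clock"])
Z=dict(fixture=0,strip_edge=.027,round_pin=.027,other_pin=.027,plate=.027,plate_hole=.027,plate_slot=.027)
for c in ("top","scene"):
    p=read_camera(c); save(p,c+"0.png")
    print(c,np.round(np.array(p["world_from_camera"])[:3,3],3),p["fovy"])
    for n,z in Z.items():
        for r in tip_of(n,p)[:3]: print(n,np.round(r["point"],1),round(r["p"],2),np.round(at(p,r["point"],z)[:2],4))
E
```

```text
[0.20651056 0.53610291 0.24141091] [-2.62554561e-04  1.82837683e-01  9.83142685e-01 -8.79013296e-04] 0.0
top [ 0.283 -0.018  1.081] 48.87716103259494
fixture [329.6 161.7] 0.81 [ 0.599  -0.0501]
fixture [333.5 171.6] 0.57 [ 0.5727 -0.0591]
strip_edge [333.5 176.6] 0.68 [ 0.5528 -0.0577]
round_pin [311.  158.6] 0.96 [ 0.6005 -0.0033]
other_pin [351.1 156.3] 0.79 [ 0.6034 -0.103 ]
plate [334.6 171.4] 0.96 [ 0.5659 -0.0608]
plate [368.8 262.2] 0.59 [ 0.3417 -0.1343]
plate [228.3 164. ] 0.59 [0.5927 0.2034]
plate_hole [352.1 268.3] 0.97 [ 0.3283 -0.0944]
plate_hole [247.7 256.1] 0.74 [0.3626 0.1537]
plate_hole [315.9 165.8] 0.73 [ 0.5816 -0.0151]
plate_slot [380.6 265.5] 0.84 [ 0.3333 -0.1617]
plate_slot [263.2 293.4] 0.78 [0.2743 0.1166]
plate_slot [353.3 172.3] 0.72 [ 0.5623 -0.1067]
scene [1.075 0.637 0.835] 43.597469771681226
fixture [269.9 233.6] 0.8 [ 0.6017 -0.0583]
fixture [394.7 346.4] 0.64 [0.621  0.3416]
strip_edge [288.3 218.2] 0.84 [ 0.5537 -0.0454]
strip_edge [270.3 202.6] 0.4 [ 0.5493 -0.1181]
round_pin [281.1 239.5] 0.56 [ 0.6106 -0.0037]
other_pin [254.8 215.1] 0.59 [ 0.6039 -0.109 ]
plate [332.5 170.1] 0.95 [ 0.3513 -0.1043]
plate [278.7 216.6] 0.87 [ 0.5664 -0.0654]
plate [414.3 218.4] 0.78 [0.3423 0.1606]
plate_hole [408.1 233.4] 0.91 [0.3911 0.182 ]
plate_hole [362.5 297.5] 0.91 [0.597 0.234]
plate_hole [343.  176.4] 0.88 [ 0.3503 -0.0665]
plate_slot [268.1 204.1] 0.92 [ 0.5566 -0.1176]
plate_slot [321.3 165.5] 0.84 [ 0.3587 -0.1392]
plate_slot [330.7 301.2] 0.8 [0.6492 0.1964]
```

Run:
```python
import cv2
a=cv2.imread("pics/top0.png")[100:330,190:450]; cv2.imwrite("pics/t0c.png",cv2.resize(a,None,fx=2.6,fy=2.6,interpolation=cv2.INTER_CUBIC))
a=cv2.imread("pics/scene0.png")[120:380,180:480]; cv2.imwrite("pics/s0c.png",cv2.resize(a,None,fx=2.3,fy=2.3,interpolation=cv2.INTER_CUBIC))
```

```text
(no output)
```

View pics/t0c.png

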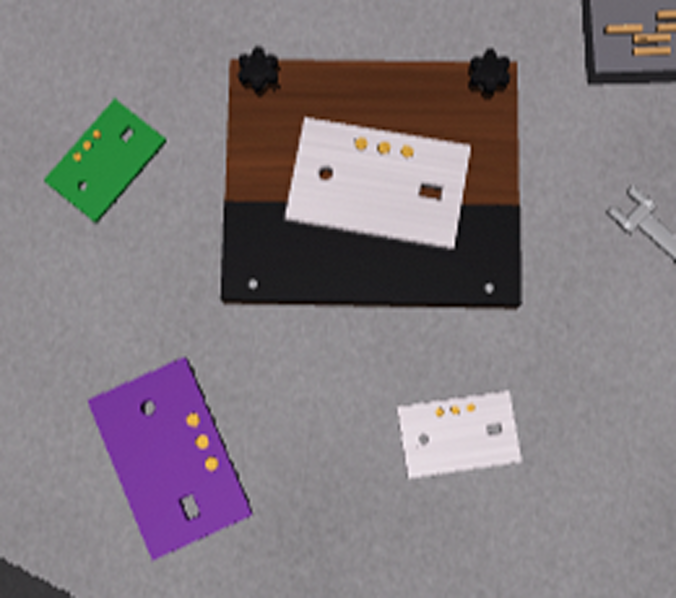

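View pics/s0c.png

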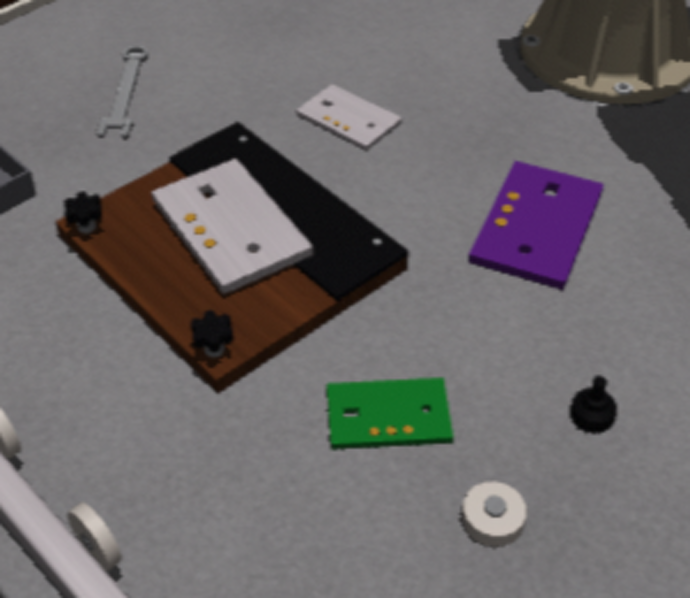

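The top view shows the real plate (large white) on the fixture at about (335,171), turned clockwise. The small white, green and purple plates are decoys, and the wrench is clear to the right. Next I fit the plate and fixture poses with outline masks.

```bash
cat > fit.py <<'E'
from h import *
from scipy.optimize import minimize
def box(x0,x1,y0,y1,z0,z1): return np.array([[x,y,z] for x in(x0,x1) for y in(y0,y1) for z in(z0,z1)])
PLATE=box(-.05,.05,-.08,.08,.0,.012)
FIX=np.vstack([box(-.15,.09,-.14,.14,0,.02),box(-.15,-.055,-.14,.14,.02,.027)])
def place(P,v,z): c,s=np.cos(v[2]),np.sin(v[2]); return np.c_[v[0]+c*P[:,0]-s*P[:,1],v[1]+s*P[:,0]+c*P[:,1],P[:,2]+z]
K=8
def render(pic,P):
    q=np.array([proj(pic,p) for p in P]); h=cv2.convexHull(((q+.5)*K).astype(np.float32))
    m=np.zeros((400*K//2,640*K//2),np.uint8)  # x4 raster
    cv2.fillConvexPoly(m,np.round(h/2*16).astype(np.int32),255,shift=4)
    return cv2.resize(m,(640,400),interpolation=cv2.INTER_AREA)/255.
def plate_mask(pic,guess):
    a=pic["color"].astype(int); w=((a.min(2)>95)&(a.max(2)-a.min(2)<40))
    return w
def fit(pics,masks,P,v0,z,ignore=None):
    def cost(v):
        t=0
        for i,(p,m) in enumerate(zip(pics,masks)):
            d=np.abs(render(p,place(P,v,z))-m)
            if ignore is not None: d=d*(1-ignore[i])
            t+=d.sum()
        return t
    s0=np.array([[0,0,0],[.006,0,0],[0,.006,0],[0,0,.05]])+np.array(v0)
    r=minimize(cost,v0,method="Nelder-Mead",options=dict(initial_simplex=s0,xatol=1e-4,fatol=.3,maxiter=120))
    return r.x,r.fun
E
python3 - <<'E'
from fit import *
for c in("top","scene"):
    p=read_camera(c); a=p["color"].astype(int)
    for n,px in (("plate",(0.55,-.06,.039)),("brown",(.64,-.06,.02)),("strip",(.48,-.06,.027)),("table",(.60,.13,0)),("tableN",(.41,-.02,0))):
        q=np.round(proj(p,px)).astype(int); print(c,n,q,a[q[1],q[0]])
E
```

```text
top plate [335 176] [210 200 207]
top brown [333 144] [86 49 29]
top strip [335 206] [30 28 29]
top table [259 163] [148 143 148]
top tableN [320 236] [147 143 147]
scene plate [285 211] [171 163 167]
scene brown [256 235] [74 40 22]
scene strip [307 201] [13 13 14]
scene table [326 278] [125 122 124]
scene tableN [339 204] [125 123 125]
```

```bash
cat >> fit.py <<'E'
def biggest(m,near):
    n,l,s,c=cv2.connectedComponentsWithStats(m.astype(np.uint8)); ids=[i for i in range(1,n) if s[i,4]>200]
    i=min(ids,key=lambda i:np.hypot(*(c[i]-near))); o=np.zeros(m.shape,np.uint8)
    cs,_=cv2.findContours((l==i).astype(np.uint8),cv2.RETR_EXTERNAL,cv2.CHAIN_APPROX_NONE); cv2.drawContours(o,cs,-1,1,-1); return o.astype(float)
def fixmask(p,v):
    c=proj(p,[v[0],v[1],.02]); b=p["color"][:,:,2]; m=biggest(b<75,c)
    ig=np.zeros((400,640))
    for y in(-.11,.11):
        k=place(np.array([[.07,y,.0]]),v,.03)[0]; q=proj(p,k); cv2.circle(ig,(int(q[0]),int(q[1])),14,1,-1)
    return m,ig
def platemask(p,vf,vp):
    inside=render(p,place(FIX*[.98,.98,1],vf,0))>.9; c=proj(p,[vp[0],vp[1],.03])
    return biggest((p["color"][:,:,2]>75)&inside,c)
E
cat > meas.py <<'E'
from fit import *
import sys
vf0=[.605,-.055,.03];vp0=[.568,-.061,-.15]
P={c:read_camera(c) for c in("top","scene")}
def run(ps,lab):
    mi=[fixmask(p,vf0) for p in ps]; f,e=fit(ps,[m[0] for m in mi],FIX,vf0,0,[m[1] for m in mi])
    pl,e2=fit(ps,[platemask(p,f,vp0) for p in ps],PLATE,vp0,.027)
    d=pl-f; c,s=np.cos(f[2]),np.sin(f[2])
    print(lab,"fix",np.round(f,4),round(e),"plate",np.round(pl,4),round(e2),"rel mm",np.round([1e3*(c*d[0]+s*d[1]),1e3*(c*d[1]-s*d[0])],1),round(d[2],4))
for c in P: run([P[c]],c)
run(list(P.values()),"both")
E
python3 meas.py
```

```text
top fix [ 0.606  -0.0565 -0.0439] 154 plate [ 0.569  -0.0614 -0.2047] 51 rel mm [-36.7  -6.5] -0.1608
scene fix [ 0.6063 -0.0561 -0.0423] 141 plate [ 0.5648 -0.0659 -0.2078] 135 rel mm [-41.1 -11.5] -0.1655
both fix [ 0.6062 -0.0563 -0.0427] 298 plate [ 0.5681 -0.0615 -0.2079] 257 rel mm [-37.9  -6.8] -0.1652
```

```bash
cat > go.py <<'E'
from h import *
import sys
F=[.606,-.0564,-.0432]
# args: fixture x,y (mm), TCP z (mm), tool-y angle relative to fixture x axis (deg)
x,y,z,a=map(float,sys.argv[1:5])
s=get_state(); q=s["orientation"]; R0=R.from_quat([q[1],q[2],q[3],q[0]])
c,sn=np.cos(F[2]),np.sin(F[2])
p=np.array([F[0]+(c*x-sn*y)/1e3,F[1]+(sn*x+c*y)/1e3,z/1e3])
t=F[2]+np.radians(a); Y=np.array([np.cos(t),np.sin(t),0]); Zt=np.array([0,0,-1.]); X=np.cross(Y,Zt)
RT=R.from_matrix(np.c_[X,Y,Zt])
m=R0.as_matrix()
print("slide",np.round(R0.inv().apply(p-s["tcp_pos"])*1e3,1),"ang",np.round(np.degrees((R0.inv()*RT).as_rotvec()),2),"world",np.round(p,3),"gap",s["finger_gap"],"F",np.round(s["wrist_force"],1),"clk",round(s["clock"],2))
d=np.array(s["tcp_pos"])-[F[0],F[1],0]; print("now fix xy",np.round([1e3*(c*d[0]+sn*d[1]),1e3*(c*d[1]-sn*d[0])],1),"z",round(1e3*s["tcp_pos"][2],1),"yaw",np.round(np.degrees(np.arctan2(m[1,1],m[0,1])-F[2]),2), {k:v for k,v in s.items() if "tip" in k})
E
python3 go.py -46 -116 150 0
```

```text
slide [-579.1 -534.4   92.3] ang [ 1.000e-02 -1.000e-02  7.141e+01] world [ 0.555 -0.17   0.15 ] gap 0.08517764470907785 F [-0.5  0.5  0.2] clk 1.0
now fix xy [-424.5  575.2] z 242.3 yaw 71.41 {}
```

jog_arm:
  moves:
    - {"slide": [-579,-534,0],"angular": [0,0,71.4],"fingers": 0.3}
    - {"slide": [-579,-534,0],"angular": [0,0,71.4],"fingers": 0.3}
    - {"slide": [-579,-534,0],"angular": [0,0,71.4],"fingers": 0.3}
    - {"slide": [-579,-534,0],"angular": [0,0,71.4],"fingers": 0.3}
    - {"slide": [-579,-534,0],"angular": [0,0,71.4],"fingers": 0.3}
    - {"slide": [-579,-534,0],"angular": [0,0,71.4],"fingers": 0.3}
    - {"slide": [-579,-534,0],"angular": [0,0,71.4],"fingers": 0.3}
    - {"slide": [-579,-534,0],"angular": [0,0,71.4],"fingers": 0.3}
    - {"slide": [-579,-534,0],"angular": [0,0,71.4],"fingers": 0.3}
    - {"slide": [-579,-534,0],"angular": [0,0,71.4],"fingers": 0.3}
  squeeze: 30

```text
clock: 1.83
tcp_pos: [0.3915, 0.161, 0.2427]
orientation: [0.0, 0.724, 0.69, 0.001]
wrist_force: [1.3, 0.5, -1.3]
finger_gap: 0.0597
grip_force: 0.0
```

```bash
python3 go.py -46 -116 110 0
```

```text
slide [-322.9  179.5  132.8] ang [ 0.07 -0.03 -0.34] world [ 0.555 -0.17   0.11 ] gap 0.059666991833220384 F [ 1.3  0.5 -1.3] clk 1.83
now fix xy [-223.7  207.9] z 242.7 yaw -0.34 {}
```

jog_arm:
  moves:
    - {"slide": [-323,179.5,0],"angular": [0,0,-0.3],"fingers": 0.3}
    - {"slide": [-323,179.5,0],"angular": [0,0,-0.3],"fingers": 0.3}
    - {"slide": [-323,179.5,50],"angular": [0,0,-0.3],"fingers": 0.3}
    - {"slide": [-323,179.5,100],"angular": [0,0,-0.3],"fingers": 0.3}
    - {"slide": [-323,179.5,133],"angular": [0,0,-0.3],"fingers": 0.3}
    - {"slide": [-323,179.5,133],"angular": [0,0,-0.3],"fingers": 0.3}
    - {"slide": [-323,179.5,133],"angular": [0,0,-0.3],"fingers": 0.3}
    - {"slide": [-323,179.5,133],"angular": [0,0,-0.3],"fingers": 0.3}
    - {"slide": [-323,179.5,133],"angular": [0,0,-0.3],"fingers": 0.3}
    - {"slide": [-323,179.5,133],"angular": [0,0,-0.3],"fingers": 0.3}

```text
clock: 2.67
tcp_pos: [0.5571, -0.1708, 0.1071]
orientation: [-0.0, 0.721, 0.693, -0.0]
wrist_force: [0.1, -0.2, -0.1]
finger_gap: 0.0596
grip_force: 0.0
```

```bash
python3 go.py -46 -116 50 0
python3 - <<'E'
from h import *
p=read_camera("scene"); save(p,"s1.png"); a=p["color"][120:320,140:400]
w=read_camera("wrist"); save(w,"w1.png"); print(w["fovy"],w["cx"],w["cy"],np.round(w["tool_from_camera"],3).tolist())
cv2.imwrite("pics/c1.png",np.hstack([cv2.resize(a[:,:,::-1],(520,400)),cv2.resize(w["color"][:,:,::-1],(280,175)).repeat(1,0)[:400] if 0 else cv2.copyMakeBorder(cv2.resize(w["color"][:,:,::-1],(280,175)),0,225,0,0,cv2.BORDER_CONSTANT)]))
E
```

```text
slide [ 0.4 -2.1 57.1] ang [-0.02  0.02  0.17] world [ 0.555 -0.17   0.05 ] gap 0.05963971889231742 F [ 0.1 -0.2 -0.1] clk 2.67
now fix xy [ -43.9 -116.4] z 107.1 yaw 0.17 {}
65.70646984690485 319.0217845407348 199.4679119244578 [[0.0, -0.953, -0.302, 0.076], [1.0, -0.0, 0.001, -0.0], [-0.001, -0.302, 0.953, -0.132], [0.0, 0.0, 0.0, 1.0]]
```

View pics/c1.png

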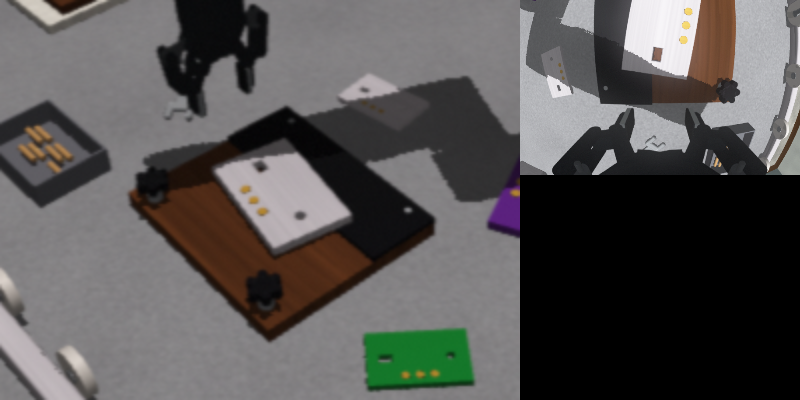

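jog_arm:
  moves:
    - {"slide": [0,-2,40],"angular": [0,0,0.2],"fingers": 0.3}
    - {"slide": [0,-2,57],"angular": [0,0,0.2],"fingers": 0.3}
    - {"slide": [0,-2,61],"angular": [0,0,0.2],"fingers": 0.3}
    - {"slide": [0,-2,64],"angular": [0,0,0.2],"fingers": 0.3}
    - {"slide": [0,-2,65],"angular": [0,0,0.2],"fingers": 0.3}
    - {"slide": [0,-2,65],"angular": [0,0,0.2],"fingers": 0.3}

```text
clock: 3.27
tcp_pos: [0.5554, -0.1675, 0.0458]
orientation: [0.001, 0.721, 0.693, 0.001]
wrist_force: [-0.4, 0.6, -0.3]
finger_gap: 0.06
grip_force: 0.0
```

```bash
python3 go.py -46 -91 42 0
python3 - <<'E'
from h import *
w=read_camera("wrist"); cv2.imwrite("pics/w2.png",cv2.resize(w["color"][200:,120:520,::-1],(800,400)))
E
```

```text
slide [22.2 -0.2  3.8] ang [0.13 0.05 0.14] world [ 0.556 -0.145  0.042] gap 0.060041676669217676 F [-0.4  0.6 -0.3] clk 3.27
now fix xy [ -45.7 -113.2] z 45.8 yaw 0.14 {}
```

View pics/w2.png

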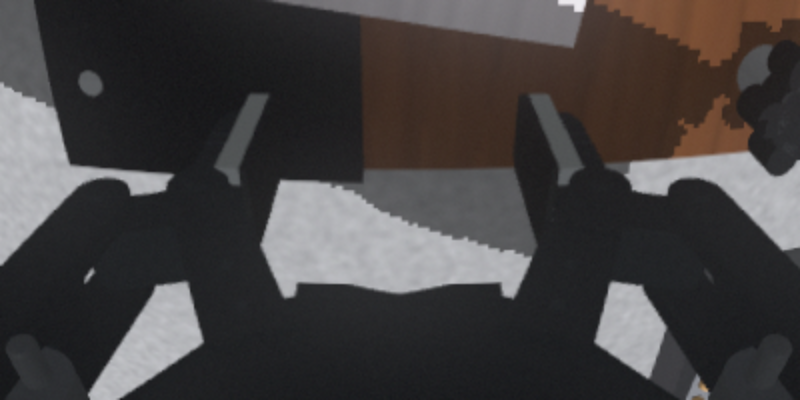

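jog_arm:
  moves:
    - {"slide": [0,0,4],"fingers": 0.3}
    - {"slide": [0,0,4],"fingers": 0.3}
    - {"slide": [0,0,4],"fingers": 0.3}

```text
schema error: expected keys fingers, slide, angular
```

jog_arm:
  moves:
    - {"slide": [0,0,1],"fingers": 0.3}
    - {"slide": [0,0,2],"fingers": 0.3}
    - {"slide": [0,0,2],"fingers": 0.3}

```text
schema error: expected keys fingers, slide, angular
```

jog_arm:
  moves:
    - {"slide": [0,0,2],"angular": [0,0,0],"fingers": 0.3}
    - {"slide": [0,0,2],"angular": [0,0,0],"fingers": 0.3}
    - {"slide": [0,0,2],"angular": [0,0,0],"fingers": 0.3}

```text
clock: 3.57
tcp_pos: [0.5547, -0.1675, 0.0429]
orientation: [0.0, 0.722, 0.692, 0.0]
wrist_force: [-0.3, 0.6, 0.4]
finger_gap: 0.0594
grip_force: 0.0
```

jog_arm:
  moves:
    - {"slide": [0,0,1],"angular": [0,0,0],"fingers": 0.3}
    - {"slide": [0,0,2],"angular": [0,0,0],"fingers": 0.3}
    - {"slide": [0,0,2],"angular": [0,0,0],"fingers": 0.3}

```text
clock: 3.82
tcp_pos: [0.5543, -0.1675, 0.0401]
orientation: [-0.0, 0.722, 0.692, -0.0]
wrist_force: [0.2, 0.1, -0.7]
finger_gap: 0.0595
grip_force: 0.0
```

jog_arm:
  moves:
    - {"slide": [0,0,1],"angular": [0,0,0],"fingers": 0.3}
    - {"slide": [0,0,2],"angular": [0,0,0],"fingers": 0.3}
    - {"slide": [0,0,2],"angular": [0,0,0],"fingers": 0.3}

```text
clock: 4.07
tcp_pos: [0.5542, -0.1674, 0.038]
orientation: [-0.0, 0.722, 0.692, -0.0]
wrist_force: [-0.5, 0.3, 0.2]
finger_gap: 0.0594
grip_force: 0.0
```

jog_arm:
  moves:
    - {"slide": [0,0,1],"angular": [0,0,0],"fingers": 0.3}
    - {"slide": [0,0,2],"angular": [0,0,0],"fingers": 0.3}
    - {"slide": [0,0,2],"angular": [0,0,0],"fingers": 0.3}

```text
clock: 4.32
tcp_pos: [0.5543, -0.1675, 0.036]
orientation: [-0.0, 0.722, 0.692, -0.0]
wrist_force: [0.3, 0.0, 0.2]
finger_gap: 0.0599
grip_force: 0.0
```

jog_arm:
  moves:
    - {"slide": [0,0,1],"angular": [0,0,0],"fingers": 0.3}
    - {"slide": [0,0,2],"angular": [0,0,0],"fingers": 0.3}
    - {"slide": [0,0,2],"angular": [0,0,0],"fingers": 0.3}

```text
clock: 4.57
tcp_pos: [0.5543, -0.1674, 0.034]
orientation: [-0.0, 0.722, 0.692, -0.0]
wrist_force: [-0.1, -0.3, -0.2]
finger_gap: 0.0596
grip_force: 0.0
```

jog_arm:
  moves:
    - {"slide": [0,0,1],"angular": [0,0,0],"fingers": 0.3}
    - {"slide": [0,0,2],"angular": [0,0,0],"fingers": 0.3}
    - {"slide": [0,0,2],"angular": [0,0,0],"fingers": 0.3}

```text
clock: 4.82
tcp_pos: [0.5545, -0.1675, 0.033]
orientation: [0.0, 0.722, 0.692, 0.0]
wrist_force: [-1.2, 0.6, 5.3]
finger_gap: 0.0596
grip_force: 2.8
```

jog_arm:
  moves:
    - {"slide": [0,0,-3.5],"angular": [0,0,0],"fingers": 0.3}
    - {"slide": [2,0,-3.5],"angular": [0,0,0],"fingers": 0.3}
    - {"slide": [4,0,-3.5],"angular": [0,0,0],"fingers": 0.3}
    - {"slide": [6,0,-3.5],"angular": [0,0,0],"fingers": 0.3}
    - {"slide": [8,0,-3.5],"angular": [0,0,0],"fingers": 0.3}
    - {"slide": [10,0,-3.5],"angular": [0,0,0],"fingers": 0.3}
    - {"slide": [12,0,-3.5],"angular": [0,0,0],"fingers": 0.3}
    - {"slide": [13,0,-3.5],"angular": [0,0,0],"fingers": 0.3}
    - {"slide": [14,0,-3.5],"angular": [0,0,0],"fingers": 0.3}
    - {"slide": [15,0,-3.5],"angular": [0,0,0],"fingers": 0.3}

```text
clock: 5.65
tcp_pos: [0.5553, -0.1529, 0.0358]
orientation: [0.0, 0.722, 0.692, -0.0]
wrist_force: [1.0, -2.3, -1.7]
finger_gap: 0.0598
grip_force: 1.1
```

```bash
python3 go.py -46 -91 35.5 0
python3 - <<'E'
from h import *
w=read_camera("wrist"); a=cv2.resize(w["color"][:,120:520,::-1],(500,500)); 
t=read_camera("top")["color"][120:240,250:400,::-1]
b=cv2.resize(t,(300,240)); cv2.imwrite("pics/w3.png",np.hstack([a,cv2.copyMakeBorder(b,0,260,0,0,cv2.BORDER_CONSTANT)]))
E
```

```text
slide [7.6 0.5 0.3] ang [0.03 0.03 0.08] world [ 0.556 -0.145  0.036] gap 0.059848580890342465 F [ 1.  -2.3 -1.7] clk 5.65
now fix xy [-46.5 -98.6] z 35.8 yaw 0.08 {}
```

View pics/w3.png

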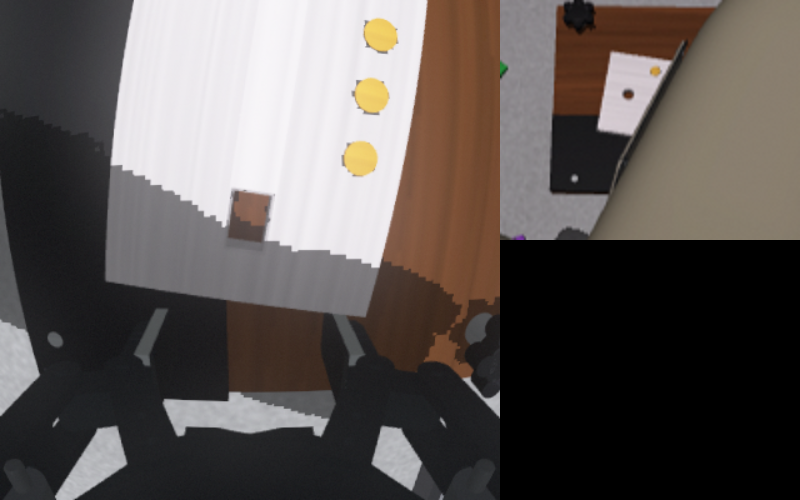

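The far finger now touches the plate's right edge near its far corner (wrist crop at about (365,315)). I'll continue the push.

jog_arm:
  moves:
    - {"slide": [1,0,0],"angular": [0,0,0],"fingers": 0.3}
    - {"slide": [2,0,0],"angular": [0,0,0],"fingers": 0.3}
    - {"slide": [3,0,0],"angular": [0,0,0],"fingers": 0.3}
    - {"slide": [4,0,0],"angular": [0,0,0],"fingers": 0.3}
    - {"slide": [5,0,0],"angular": [0,0,0],"fingers": 0.3}
    - {"slide": [6,0,0],"angular": [0,0,0],"fingers": 0.3}
    - {"slide": [7,0,0],"angular": [0,0,0],"fingers": 0.3}
    - {"slide": [7,0,0],"angular": [0,0,0],"fingers": 0.3}

```text
clock: 6.42
tcp_pos: [0.5554, -0.1452, 0.0358]
orientation: [-0.0, 0.722, 0.692, 0.0]
wrist_force: [1.2, -2.6, -0.5]
finger_gap: 0.0597
grip_force: 0.9
```

```bash
python3 go.py -46 -91 35.5 0
python3 - <<'E'
from h import *
w=read_camera("wrist"); a=cv2.resize(w["color"][:,120:520,::-1],(600,600)); cv2.imwrite("pics/w4.png",a)
E
```

```text
slide [-0.   0.7  0.3] ang [ 0.01 -0.02  0.12] world [ 0.556 -0.145  0.036] gap 0.05972998723299008 F [ 1.2 -2.6 -0.5] clk 6.42
now fix xy [-46.7 -91. ] z 35.8 yaw 0.12 {}
```

View pics/w4.png

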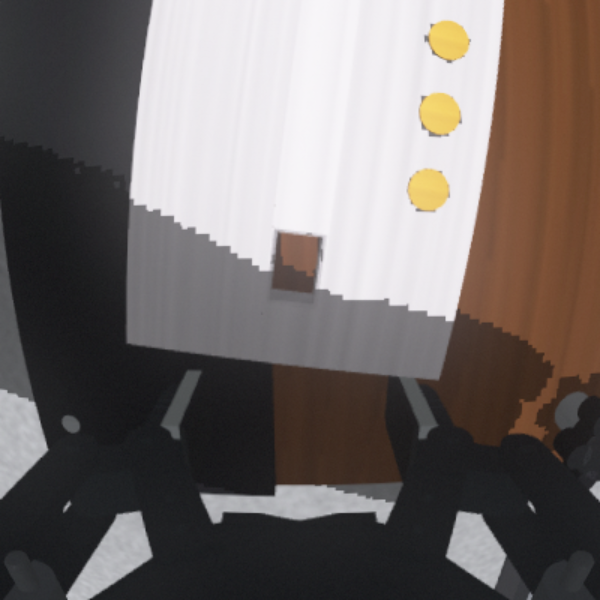

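```bash
cat >> h.py <<'E'
FX=[.606,-.0564,-.0432]
def wat(px,z,s,w):
    f=200/np.tan(np.radians(w["fovy"])/2); d=np.array([px[0]-w["cx"],px[1]-w["cy"]]); r=np.hypot(*d); th=r/f
    v=np.r_[d/r*np.sin(th),np.cos(th)]; T=np.array(w["tool_from_camera"]); q=s["orientation"]; R0=R.from_quat([q[1],q[2],q[3],q[0]])
    o=R0.apply(T[:3,3])+s["tcp_pos"]; v=R0.apply(T[:3,:3]@v); return o+v*(z-o[2])/v[2]
def infix(p):
    c,s=np.cos(FX[2]),np.sin(FX[2]); d=np.array(p)[:2]-FX[:2]; return np.round([1e3*(c*d[0]+s*d[1]),1e3*(c*d[1]-s*d[0])],1)
E
python3 - <<'E'
from h import *
s=get_state(); w=read_camera("wrist")
for n,u,v,z in(("NR",127,343,.039),("FR",440,380,.039),("slot",297,262,.039),("stripcorner",275,495,.027)): print(n,infix(wat((120+u/1.5,v/1.5),z,s,w)))
E
```

```text
NR [-101.2  -70.1]
FR [ -1.2 -82.7]
slot [-47.4 -44.3]
stripcorner [ -56.1 -140.5]
```

jog_arm:
  moves:
    - {"slide": [-10,0,0],"angular": [0,0,0],"fingers": 0.3}
    - {"slide": [-10,0,-30],"angular": [0,0,0],"fingers": 0.3}
    - {"slide": [-10,0,-65],"angular": [0,0,0],"fingers": 0.3}
    - {"slide": [20,-20,-65],"angular": [0,0,-7],"fingers": 0.3}
    - {"slide": [50,-40,-65],"angular": [0,0,-14],"fingers": 0.3}
    - {"slide": [80,-60,-65],"angular": [0,0,-21],"fingers": 0.3}
    - {"slide": [94,-72,-65],"angular": [0,0,-28],"fingers": 0.3}
    - {"slide": [94,-72,-65],"angular": [0,0,-35],"fingers": 0.3}
    - {"slide": [94,-72,-65],"angular": [0,0,-42],"fingers": 0.3}
    - {"slide": [94,-72,-65],"angular": [0,0,-49],"fingers": 0.3}

```text
clock: 7.35
tcp_pos: [0.4865, -0.0481, 0.1009]
orientation: [-0.0, 0.366, 0.931, 0.0]
wrist_force: [0.2, -0.1, -0.1]
finger_gap: 0.0597
grip_force: 0.0
```

```bash
python3 go.py -120 3 60 90
```

```text
slide [ 0.1 -0.3 40.9] ang [ 3.000e-02 -5.000e-02 -4.048e+01] world [ 0.486 -0.048  0.06 ] gap 0.05967478417741626 F [ 0.2 -0.1 -0.1] clk 7.35
now fix xy [-119.7    3.1] z 100.9 yaw 49.52 {}
```

jog_arm:
  moves:
    - {"slide": [0,0,0],"angular": [0,0,-7],"fingers": 0.3}
    - {"slide": [0,0,0],"angular": [0,0,-14],"fingers": 0.3}
    - {"slide": [0,0,0],"angular": [0,0,-21],"fingers": 0.3}
    - {"slide": [0,0,10],"angular": [0,0,-28],"fingers": 0.3}
    - {"slide": [0,0,20],"angular": [0,0,-35],"fingers": 0.3}
    - {"slide": [0,0,35],"angular": [0,0,-40.5],"fingers": 0.3}
    - {"slide": [0,0,50],"angular": [0,0,-40.5],"fingers": 0.3}
    - {"slide": [0,0,60],"angular": [0,0,-40.5],"fingers": 0.3}
    - {"slide": [0,0,64.5],"angular": [0,0,-40.5],"fingers": 0.3}
    - {"slide": [0,0,64.5],"angular": [0,0,-40.5],"fingers": 0.3}

```text
clock: 8.18
tcp_pos: [0.4862, -0.0484, 0.0352]
orientation: [-0.001, 0.025, 1.0, 0.0]
wrist_force: [0.3, -0.3, 1.3]
finger_gap: 0.0595
grip_force: 0.0
```

```bash
python3 go.py -100 3 35.5 90
```

```text
slide [-20.    0.4  -0.3] ang [ 0.05 -0.15 -0.42] world [ 0.506 -0.049  0.036] gap 0.059505224174266465 F [ 0.3 -0.3  1.3] clk 8.18
now fix xy [-120.     2.8] z 35.2 yaw 89.58 {}
```

jog_arm:
  moves:
    - {"slide": [-6,0,-0.5],"angular": [0,0,-0.4],"fingers": 0.3}
    - {"slide": [-10,0,-0.5],"angular": [0,0,-0.4],"fingers": 0.3}
    - {"slide": [-13,0,-0.5],"angular": [0,0,-0.4],"fingers": 0.3}
    - {"slide": [-16,0,-0.5],"angular": [0,0,-0.4],"fingers": 0.3}
    - {"slide": [-19,0,-0.5],"angular": [0,0,-0.4],"fingers": 0.3}
    - {"slide": [-22,0,-0.5],"angular": [0,0,-0.4],"fingers": 0.3}
    - {"slide": [-25,0,-0.5],"angular": [0,0,-0.4],"fingers": 0.3}
    - {"slide": [-28,0,-0.5],"angular": [0,0,-0.4],"fingers": 0.3}
    - {"slide": [-31,0,-0.5],"angular": [0,0,-0.4],"fingers": 0.3}
    - {"slide": [-34,0,-0.5],"angular": [0,0,-0.4],"fingers": 0.3}

```text
clock: 9.02
tcp_pos: [0.521, -0.05, 0.0368]
orientation: [-0.0, 0.021, 1.0, 0.0]
wrist_force: [-5.3, 0.6, 3.5]
finger_gap: 0.0597
grip_force: 2.6
```

```bash
python3 go.py -80 3 35.5 90
python3 - <<'E'
from h import *
w=read_camera("wrist"); a=cv2.resize(w["color"][:,70:570,::-1],(750,600)); cv2.imwrite("pics/w5.png",a)
E
```

```text
slide [-5.2  0.2  1.3] ang [ 0.05 -0.05  0.03] world [ 0.526 -0.05   0.036] gap 0.05971221223253935 F [-5.3  0.6  3.5] clk 9.02
now fix xy [-85.2   2.8] z 36.8 yaw 90.03 {}
```

View pics/w5.png

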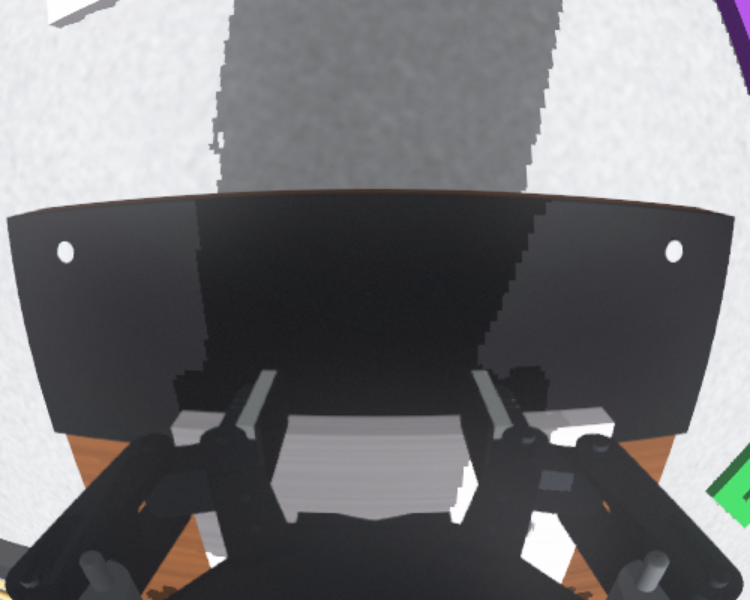

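Run:
```python
from h import *
s=get_state(); w=read_camera("wrist")
for n,u,v,z in(("NRb",181,412,.027),("NLb",605,408,.027),("NRt",171,442,.039),("NLt",614,434,.039),("stripcR",55,432,.027),("stripcL",690,432,.027)): print(n,infix(wat((70+u/1.5,v/1.5),z,s,w)))
```

```text
NRb [-71.7 -71.3]
NLb [-72.   92.5]
NRt [-65.8 -72. ]
NLt [-67.6  91.9]
stripcR [ -54.4 -140.4]
stripcL [-54.4 143.4]
```

jog_arm:
  moves:
    - {"slide": [10,0,-1],"angular": [0,0,0],"fingers": 0.3}
    - {"slide": [12,0,-35],"angular": [0,0,0],"fingers": 0.3}
    - {"slide": [12,20,-65],"angular": [0,0,7],"fingers": 0.3}
    - {"slide": [0,60,-65],"angular": [0,0,14],"fingers": 0.3}
    - {"slide": [-20,95,-65],"angular": [0,0,21],"fingers": 0.3}
    - {"slide": [-50,130,-65],"angular": [0,0,28],"fingers": 0.3}
    - {"slide": [-63,140,-65],"angular": [0,0,35],"fingers": 0.3}
    - {"slide": [-63,140,-65],"angular": [0,0,42],"fingers": 0.3}
    - {"slide": [-63,140,-65],"angular": [0,0,49],"fingers": 0.3}
    - {"slide": [-63,140,-65],"angular": [0,0,56],"fingers": 0.3}

```text
clock: 9.95
tcp_pos: [0.5909, 0.0878, 0.1018]
orientation: [0.001, 0.489, 0.872, 0.001]
wrist_force: [-0.5, 0.8, 0.3]
finger_gap: 0.0598
grip_force: 0.0
```

jog_arm:
  moves:
    - {"slide": [0,0,0],"angular": [0,0,7],"fingers": 0.3}
    - {"slide": [0,0,0],"angular": [0,0,14],"fingers": 0.3}
    - {"slide": [0,0,0],"angular": [0,0,21],"fingers": 0.3}
    - {"slide": [0,0,0],"angular": [0,0,28],"fingers": 0.3}
    - {"slide": [0,0,0],"angular": [0,0,34],"fingers": 0.3}
    - {"slide": [0,0,0],"angular": [0,0,34],"fingers": 0.3}

```text
clock: 10.45
tcp_pos: [0.5906, 0.0869, 0.1021]
orientation: [0.0, 0.722, 0.692, 0.001]
wrist_force: [0.3, 0.4, 0.3]
finger_gap: 0.0598
grip_force: 0.0
```

```bash
python3 go.py -22 120 35.5 0
python3 - <<'E'
from h import *
t=read_camera("top"); a=cv2.resize(t["color"][120:240,250:400,::-1],(450,360),interpolation=cv2.INTER_CUBIC)
s=read_camera("scene"); b=cv2.resize(s["color"][140:300,190:346,::-1],(350,360),interpolation=cv2.INTER_CUBIC)
cv2.imwrite("pics/t6.png",np.hstack([a,b]))
E
```

```text
slide [-22.6  -0.5  66.5] ang [ 0.1  -0.04  0.07] world [0.589 0.064 0.036] gap 0.059789668116807713 F [0.3 0.4 0.3] clk 10.45
now fix xy [-21.6 142.5] z 102.1 yaw 0.07 {}
```

View pics/t6.png

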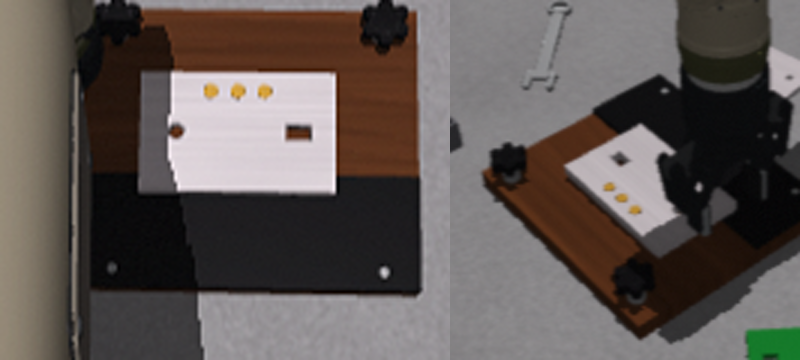

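```bash
cat > mp.py <<'E'
from fit import *
import sys
p=read_camera("top"); v0=[float(a) for a in sys.argv[1:4]]; z=float(sys.argv[4])
g=place(np.array([[v0[0]/1e3,v0[1]/1e3,0]]),FX,0)[0]; v=[g[0],g[1],FX[2]+v0[2]]
m=platemask(p,np.array(FX),v); r,e=fit([p],[m],PLATE,v,z)
print("plate fix mm",infix(r[:2]),"yaw",round(r[2]-FX[2],4),"err",round(e),"area",m.sum())
E
python3 mp.py -20 9 0 .027
```

```text
plate fix mm [-21.5   9.1] yaw -0.0012 err 56 area 2628.0
```

jog_arm:
  moves:
    - {"slide": [-22,0,20],"angular": [0,0,0],"fingers": 0.3}
    - {"slide": [-22,0,50],"angular": [0,0,0],"fingers": 0.3}
    - {"slide": [-22,0,66],"angular": [0,0,0],"fingers": 0.3}
    - {"slide": [-28,0,66.5],"angular": [0,0,0],"fingers": 0.3}
    - {"slide": [-35,0,66.5],"angular": [0,0,0],"fingers": 0.3}
    - {"slide": [-40,0,66.5],"angular": [0,0,0],"fingers": 0.3}
    - {"slide": [-43,0,66.5],"angular": [0,0,0],"fingers": 0.3}
    - {"slide": [-46,0,66.5],"angular": [0,0,0],"fingers": 0.3}
    - {"slide": [-49,0,66.5],"angular": [0,0,0],"fingers": 0.3}
    - {"slide": [-52,0,66.5],"angular": [0,0,0],"fingers": 0.3}

```text
clock: 11.43
tcp_pos: [0.5883, 0.035, 0.0355]
orientation: [-0.0, 0.721, 0.693, 0.0]
wrist_force: [-0.2, 2.7, 0.4]
finger_gap: 0.0598
grip_force: 1.3
```

```bash
python3 go.py -22 90 35.5 0;python3 mp.py -20 8 0 .027
```

```text
slide [-0.5 -0.3  0. ] ang [ 0.02 -0.04  0.23] world [0.588 0.034 0.036] gap 0.05982844851576773 F [-0.2  2.7  0.4] clk 11.43
now fix xy [-21.7  90.5] z 35.5 yaw 0.23 {}
plate fix mm [-21.1 -10.3] yaw -0.0046 err 550 area 2128.0
```

jog_arm:
  moves:
    - {"slide": [15,0,0],"angular": [0,0,0],"fingers": 0.3}
    - {"slide": [40,0,-20],"angular": [0,0,0],"fingers": 0.3}
    - {"slide": [52,0,-45],"angular": [0,0,0],"fingers": 0.3}
    - {"slide": [52,0,-66],"angular": [0,0,0],"fingers": 0.3}
    - {"slide": [52,0,-66],"angular": [0,0,0],"fingers": 0.3}

```text
clock: 11.9
tcp_pos: [0.5932, 0.0874, 0.1062]
orientation: [0.003, 0.72, 0.694, 0.003]
wrist_force: [0.4, -0.3, 1.1]
finger_gap: 0.0598
grip_force: 0.0
```

```bash
python3 mp.py -20 2 0 .027; python3 go.py -90 -4 100 90
```

```text
plate fix mm [-21.2  -2.9] yaw -0.0045 err 50 area 2648.0
slide [-146.3  -70.9    3.8] ang [  0.24   0.29 -89.74] world [ 0.516 -0.057  0.1  ] gap 0.059763580254870184 F [ 0.1  0.6 -0.8] clk 11.95
now fix xy [-19.8 142.7] z 104.2 yaw 0.26 {}
```

jog_arm:
  moves:
    - {"slide": [-41,0,0],"angular": [0,0,0],"fingers": 0.3}
    - {"slide": [-82,-1,0],"angular": [0,0,0.2],"fingers": 0.3}
    - {"slide": [-123,-1,0],"angular": [0,0,0.2],"fingers": 0.3}
    - {"slide": [-164,-1,0],"angular": [0,0,0.2],"fingers": 0.3}
    - {"slide": [-205,-1,0],"angular": [0,0,0.2],"fingers": 0.3}
    - {"slide": [-246,-1,0],"angular": [0,0,0.2],"fingers": 0.3}
    - {"slide": [-257,-1,0],"angular": [0,0,0.2],"fingers": 0.3}
    - {"slide": [-257,-1,20],"angular": [0,0,0.2],"fingers": 0.3}
    - {"slide": [-257,-1,50],"angular": [0,0,0.2],"fingers": 0.3}
    - {"slide": [-257,-1,60],"angular": [0,0,0.2],"fingers": 0.3}

```text
clock: 12.78
tcp_pos: [0.5761, -0.1698, 0.0371]
orientation: [-0.003, 0.723, 0.691, -0.001]
wrist_force: [-1.2, 1.3, -0.8]
finger_gap: 0.0596
grip_force: 0.0
```

```bash
python3 go.py -21 -89.5 35.5 0
```

```text
slide [25.   3.9  1.6] ang [-0.32 -0.11 -0.09] world [ 0.581 -0.145  0.036] gap 0.05959922029067439 F [-1.2  1.3 -0.8] clk 12.78
now fix xy [ -24.9 -114.5] z 37.1 yaw -0.09 {}
```

jog_arm:
  moves:
    - {"slide": [5,0,0],"angular": [0,0,0],"fingers": 0.3}
    - {"slide": [8,0,0],"angular": [0,0,0],"fingers": 0.3}

```text
clock: 12.95
tcp_pos: [0.5783, -0.1609, 0.0404]
orientation: [-0.001, 0.722, 0.692, -0.001]
wrist_force: [-0.2, 0.4, 0.1]
finger_gap: 0.0598
grip_force: 0.0
```

```bash
python3 go.py -21 -89.5 35.5 0
```

```text
slide [16.1  2.2  4.9] ang [-0.16 -0.07  0.01] world [ 0.581 -0.145  0.036] gap 0.05980987949251261 F [-0.2  0.4  0.1] clk 12.95
now fix xy [ -23.2 -105.6] z 40.4 yaw 0.01 {}
```

Still settling, with the command near z 41.5. I'll descend 5.5 mm and push to y = -89.5.

jog_arm:
  moves:
    - {"slide": [0,0,5.5],"angular": [0,0,0],"fingers": 0.3}
    - {"slide": [4,0,5.5],"angular": [0,0,0],"fingers": 0.3}
    - {"slide": [8,0,5.5],"angular": [0,0,0],"fingers": 0.3}
    - {"slide": [10,0,5.5],"angular": [0,0,0],"fingers": 0.3}
    - {"slide": [12,0,5.5],"angular": [0,0,0],"fingers": 0.3}
    - {"slide": [13.5,0,5.5],"angular": [0,0,0],"fingers": 0.3}
    - {"slide": [15,0,5.5],"angular": [0,0,0],"fingers": 0.3}
    - {"slide": [16,0,5.5],"angular": [0,0,0],"fingers": 0.3}
    - {"slide": [16,0,5.5],"angular": [0,0,0],"fingers": 0.3}

```text
clock: 13.7
tcp_pos: [0.5804, -0.1466, 0.0362]
orientation: [0.001, 0.722, 0.692, -0.0]
wrist_force: [0.0, -2.9, 1.7]
finger_gap: 0.0598
grip_force: 1.3
```

```bash
python3 go.py -21 -89.5 35.5 0
```

```text
slide [1.7 0.7 0.7] ang [ 0.05  0.07 -0.01] world [ 0.581 -0.145  0.036] gap 0.05984444694977063 F [ 0.  -2.9  1.7] clk 13.7
now fix xy [-21.7 -91.2] z 36.2 yaw -0.01 {}
```

jog_arm:
  moves:
    - {"slide": [1,0,0],"angular": [0,0,0],"fingers": 0.3}
    - {"slide": [1.7,0,0],"angular": [0,0,0],"fingers": 0.3}
    - {"slide": [1.7,0,0],"angular": [0,0,0],"fingers": 0.3}
    - {"slide": [-15,0,0],"angular": [0,0,0],"fingers": 0.3}
    - {"slide": [-40,0,-20],"angular": [0,0,0],"fingers": 0.3}
    - {"slide": [-60,0,-50],"angular": [0,0,0],"fingers": 0.3}
    - {"slide": [-90,0,-66],"angular": [0,0,0],"fingers": 0.3}
    - {"slide": [-90,0,-66],"angular": [0,0,0],"fingers": 0.3}

```text
clock: 14.37
tcp_pos: [0.5786, -0.2409, 0.1058]
orientation: [0.004, 0.723, 0.69, 0.001]
wrist_force: [0.7, -1.1, 0.2]
finger_gap: 0.0598
grip_force: 0.0
```

```bash
python3 mp.py -21 0 0 .027; python3 go.py -95 -0 105 90
```

```text
plate fix mm [-20.5  -0.1] yaw -0.0031 err 123 area 2722.0
slide [182.9 -75.   -1.7] ang [  0.16   0.24 -90.18] world [ 0.511 -0.052  0.105] gap 0.059970435966165365 F [-0.9 -0.3 -0.3] clk 14.42
now fix xy [ -20.5 -183.1] z 103.8 yaw -0.18 {}
```

jog_arm:
  moves:
    - {"slide": [30,-30,0],"angular": [0,0,-7],"fingers": 0.3}
    - {"slide": [60,-60,0],"angular": [0,0,-14],"fingers": 0.3}
    - {"slide": [95,-77,0],"angular": [0,0,-21],"fingers": 0.3}
    - {"slide": [135,-77,0],"angular": [0,0,-28],"fingers": 0.3}
    - {"slide": [170,-77,0],"angular": [0,0,-35],"fingers": 0.3}
    - {"slide": [183,-77,0],"angular": [0,0,-42],"fingers": 0.3}
    - {"slide": [183,-77,0],"angular": [0,0,-49],"fingers": 0.3}
    - {"slide": [183,-77,0],"angular": [0,0,-56],"fingers": 0.3}
    - {"slide": [183,-77,0],"angular": [0,0,-63],"fingers": 0.3}
    - {"slide": [183,-77,0],"angular": [0,0,-70],"fingers": 0.3}

```text
clock: 15.25
tcp_pos: [0.5057, -0.0477, 0.1005]
orientation: [-0.002, 0.191, 0.982, 0.001]
wrist_force: [0.5, -0.4, -0.2]
finger_gap: 0.0594
grip_force: 0.0
```

jog_arm:
  moves:
    - {"slide": [0,0,0],"angular": [0,0,-7],"fingers": 0.3}
    - {"slide": [0,0,0],"angular": [0,0,-14],"fingers": 0.3}
    - {"slide": [0,0,0],"angular": [0,0,-20.2],"fingers": 0.3}
    - {"slide": [0,0,20],"angular": [0,0,-20.2],"fingers": 0.3}
    - {"slide": [0,0,40],"angular": [0,0,-20.2],"fingers": 0.3}
    - {"slide": [0,0,60],"angular": [0,0,-20.2],"fingers": 0.3}
    - {"slide": [0,0,60],"angular": [0,0,-20.2],"fingers": 0.3}
    - {"slide": [0,0,60],"angular": [0,0,-20.2],"fingers": 0.3}

```text
clock: 15.92
tcp_pos: [0.5048, -0.0482, 0.0402]
orientation: [-0.002, 0.019, 1.0, 0.001]
wrist_force: [0.2, 0.1, -0.4]
finger_gap: 0.0598
grip_force: 0.0
```

```bash
python3 go.py -63.6 0 35.5 90
```

```text
slide [-37.9  -4.    4.5] ang [ 0.12 -0.28  0.25] world [ 0.542 -0.054  0.036] gap 0.05979893476042282 F [ 0.2  0.1 -0.4] clk 15.92
now fix xy [-101.4    3.8] z 40.2 yaw 90.25 {}
```

jog_arm:
  moves:
    - {"slide": [-4,-4,4.5],"angular": [0,0,0.2],"fingers": 0.3}
    - {"slide": [-8,-4,4.5],"angular": [0,0,0.2],"fingers": 0.3}
    - {"slide": [-12,-4,4.5],"angular": [0,0,0.2],"fingers": 0.3}
    - {"slide": [-16,-4,4.5],"angular": [0,0,0.2],"fingers": 0.3}
    - {"slide": [-20,-4,4.5],"angular": [0,0,0.2],"fingers": 0.3}
    - {"slide": [-23,-4,4.5],"angular": [0,0,0.2],"fingers": 0.3}
    - {"slide": [-26,-4,4.5],"angular": [0,0,0.2],"fingers": 0.3}
    - {"slide": [-29,-4,4.5],"angular": [0,0,0.2],"fingers": 0.3}
    - {"slide": [-31.5,-4,4.5],"angular": [0,0,0.2],"fingers": 0.3}
    - {"slide": [-34,-4,4.5],"angular": [0,0,0.2],"fingers": 0.3}

```text
clock: 16.75
tcp_pos: [0.5408, -0.0549, 0.0374]
orientation: [-0.0, 0.022, 1.0, 0.0]
wrist_force: [0.5, -0.2, 1.4]
finger_gap: 0.0595
grip_force: 0.0
```

```bash
python3 go.py -63.6 0 35.5 90
```

```text
slide [-1.6  1.4  1.9] ang [ 0.02 -0.04  0.  ] world [ 0.542 -0.054  0.036] gap 0.05953393045838745 F [ 0.5 -0.2  1.4] clk 16.75
now fix xy [-65.2  -1.4] z 37.4 yaw 90.0 {}
```

Run:
```python
from h import *
s=read_camera("scene"); b=cv2.resize(s["color"][160:290,200:350,::-1],(420,364),interpolation=cv2.INTER_CUBIC)
w=read_camera("wrist"); a=cv2.resize(w["color"][210:400,140:500,::-1],(380,364))
cv2.imwrite("pics/t7.png",np.hstack([b,a]))
```

```text
(no output)
```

View pics/t7.png

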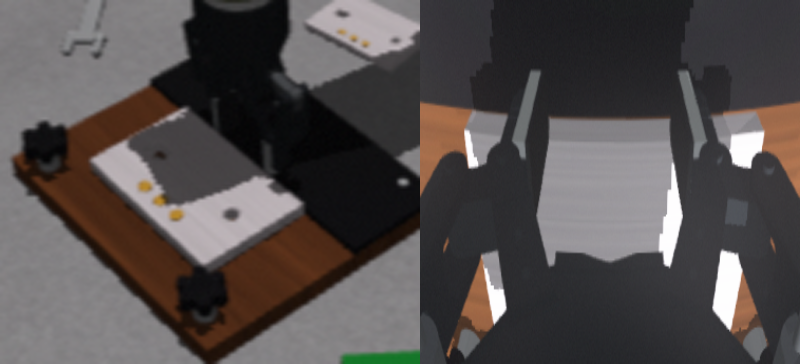

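jog_arm:
  moves:
    - {"slide": [15,0,-1],"angular": [0,0,0],"fingers": 0.3}
    - {"slide": [25,0,-35],"angular": [0,0,0],"fingers": 0.3}
    - {"slide": [50,20,-65],"angular": [0,0,0],"fingers": 0.3}
    - {"slide": [80,50,-80],"angular": [0,0,0],"fingers": 0.3}
    - {"slide": [100,85,-80],"angular": [0,0,0],"fingers": 0.3}
    - {"slide": [110,125,-80],"angular": [0,0,0],"fingers": 0.3}
    - {"slide": [120,165,-80],"angular": [0,0,0],"fingers": 0.3}
    - {"slide": [130,205,-80],"angular": [0,0,0],"fingers": 0.3}
    - {"slide": [140,245,-80],"angular": [0,0,0],"fingers": 0.3}
    - {"slide": [150,285,-80],"angular": [0,0,0],"fingers": 0.3}

```text
clock: 17.68
tcp_pos: [0.4039, 0.2373, 0.1181]
orientation: [0.001, 0.022, 1.0, 0.001]
wrist_force: [0.7, 0.2, 0.4]
finger_gap: 0.0601
grip_force: 0.0
```

```bash
for z in .020 .024 .027; do python3 mp.py 0 0 0 $z; done
python3 - <<'E'
from fit import *
p=read_camera("scene"); m=platemask(p,np.array(FX),np.array(FX))
for z in (.02,.0235,.027): 
    r,e=fit([p],[m],PLATE,np.array(FX),z); print("scene",z,infix(r[:2]),round(r[2]-FX[2],4),round(e))
t=read_camera("top"); a=cv2.resize(t["color"][120:240,250:400,::-1],(400,320),interpolation=cv2.INTER_CUBIC)
b=cv2.resize(p["color"][160:280,210:360,::-1],(400,320),interpolation=cv2.INTER_CUBIC)
cv2.imwrite("pics/t8.png",np.hstack([a,b]))
E
```

```text
plate fix mm [ 1.1 -0.8] yaw -0.0026 err 50 area 2643.0
plate fix mm [-0.3 -0.4] yaw -0.0032 err 42 area 2643.0
plate fix mm [-1.2 -0.2] yaw -0.0043 err 41 area 2643.0
scene 0.02 [-2.1 -3.5] -0.0058 145
scene 0.0235 [-0.7 -1.1] -0.0011 163
scene 0.027 [1.1 1.8] 0.0058 181
```

View pics/t8.png

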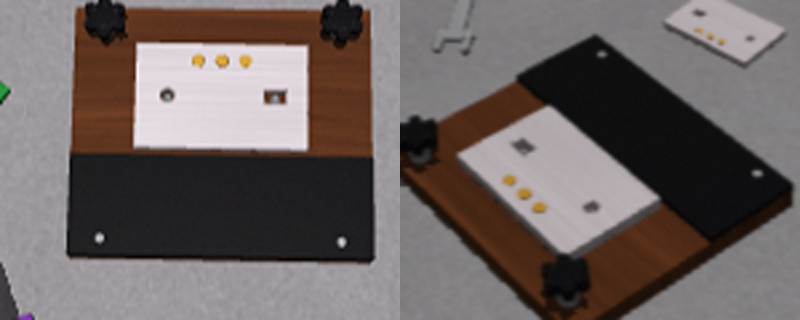

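Both pins show centred in the hole and slot, and the plate is within about 1 mm of home. The shift between the cameras matches a dropped plate. I'll confirm the height with a light touch from above: first contact should come at TCP z ≈ 38 mm if it is seated, 45 mm if not.

```bash
python3 go.py 5 0 60 90
```

```text
slide [-219.  -282.9   57.6] ang [0.01 0.06 0.07] world [ 0.611 -0.057  0.06 ] gap 0.0600075090159334 F [-0.2  0.3  0.6] clk 17.93
now fix xy [-214.4  282.6] z 117.4 yaw 90.07 {}
```

jog_arm:
  moves:
    - {"slide": [-219,-283,0],"angular": [0,0,0],"fingers": 0.3}
    - {"slide": [-219,-283,0],"angular": [0,0,0],"fingers": 0.3}
    - {"slide": [-219,-283,0],"angular": [0,0,0],"fingers": 0.3}
    - {"slide": [-219,-283,0],"angular": [0,0,0],"fingers": 0.3}
    - {"slide": [-219,-283,0],"angular": [0,0,0],"fingers": 0.3}
    - {"slide": [-219,-283,0],"angular": [0,0,0],"fingers": 0.3}
    - {"slide": [-219,-283,0],"angular": [0,0,0],"fingers": 0.3}
    - {"slide": [-219,-283,0],"angular": [0,0,0],"fingers": 0.3}
    - {"slide": [-219,-283,0],"angular": [0,0,0],"fingers": 0.3}
    - {"slide": [-219,-283,10],"angular": [0,0,0],"fingers": 0.3}

```text
clock: 18.77
tcp_pos: [0.6146, -0.0655, 0.1089]
orientation: [0.004, 0.026, 1.0, -0.001]
wrist_force: [0.5, -0.8, 0.2]
finger_gap: 0.0598
grip_force: 0.0
```

jog_arm:
  moves:
    - {"slide": [0,0,20],"angular": [0,0,0],"fingers": 0.3}
    - {"slide": [0,0,40],"angular": [0,0,0],"fingers": 0.3}
    - {"slide": [0,0,54],"angular": [0,0,0],"fingers": 0.3}
    - {"slide": [0,0,60],"angular": [0,0,0],"fingers": 0.3}
    - {"slide": [0,0,60],"angular": [0,0,0],"fingers": 0.3}
    - {"slide": [0,0,60],"angular": [0,0,0],"fingers": 0.3}

```text
clock: 19.27
tcp_pos: [0.6098, -0.0581, 0.0474]
orientation: [-0.0, 0.022, 1.0, 0.0]
wrist_force: [0.5, -0.4, 0.3]
finger_gap: 0.0597
grip_force: 0.0
```

jog_arm:
  moves:
    - {"slide": [0,0,2],"angular": [0,0,0],"fingers": 0.3}
    - {"slide": [0,0,4],"angular": [0,0,0],"fingers": 0.3}
    - {"slide": [0,0,6],"angular": [0,0,0],"fingers": 0.3}
    - {"slide": [0,0,6],"angular": [0,0,0],"fingers": 0.3}

```text
clock: 19.6
tcp_pos: [0.6103, -0.0571, 0.0415]
orientation: [0.0, 0.021, 1.0, 0.0]
wrist_force: [0.0, 0.2, 0.8]
finger_gap: 0.0597
grip_force: 0.0
```

jog_arm:
  moves:
    - {"slide": [0,0,1],"angular": [0,0,0],"fingers": 0.3}
    - {"slide": [0,0,2],"angular": [0,0,0],"fingers": 0.3}
    - {"slide": [0,0,3.5],"angular": [0,0,0],"fingers": 0.3}
    - {"slide": [0,0,3.5],"angular": [0,0,0],"fingers": 0.3}

```text
clock: 19.93
tcp_pos: [0.6104, -0.0571, 0.038]
orientation: [0.0, 0.021, 1.0, 0.0]
wrist_force: [0.0, -0.0, 2.0]
finger_gap: 0.0595
grip_force: 1.1
```

Contact came at 38.0 mm with about 2 N, so the plate top is at 32 mm and fully seated. Lifting clear straight up.

jog_arm:
  moves:
    - {"slide": [0,0,-20],"angular": [0,0,0],"fingers": 0.3}
    - {"slide": [0,0,-55],"angular": [0,0,0],"fingers": 0.3}
    - {"slide": [0,0,-90],"angular": [0,0,0],"fingers": 0.3}
    - {"slide": [110,120,-90],"angular": [0,0,0],"fingers": 0.3}
    - {"slide": [219,283,-90],"angular": [0,0,0],"fingers": 0.3}
    - {"slide": [219,283,-90],"angular": [0,0,0],"fingers": 0.3}
    - {"slide": [219,283,-90],"angular": [0,0,0],"fingers": 0.3}
    - {"slide": [219,283,-90],"angular": [0,0,0],"fingers": 0.3}
    - {"slide": [219,283,-90],"angular": [0,0,0],"fingers": 0.3}
    - {"slide": [219,283,-90],"angular": [0,0,0],"fingers": 0.3}

```text
clock: 20.77
tcp_pos: [0.4399, 0.1816, 0.1279]
orientation: [0.0, 0.022, 1.0, 0.0]
wrist_force: [1.5, 1.9, -0.2]
finger_gap: 0.06
grip_force: 0.0
```

jog_arm:
  moves:
    - {"slide": [0,0,0],"angular": [0,0,0],"fingers": 0.3}
    - {"slide": [0,0,0],"angular": [0,0,0],"fingers": 0.3}
    - {"slide": [0,0,0],"angular": [0,0,0],"fingers": 0.3}

```text
clock: 21.02
tcp_pos: [0.4417, 0.1806, 0.128]
orientation: [0.001, 0.021, 1.0, -0.0]
wrist_force: [0.0, 0.4, 0.4]
finger_gap: 0.0596
grip_force: 0.0
```

```bash
python3 mp.py 0 0 0 .02 && python3 -c "
from workcell import *
print(hand_in())"
```

```text
plate fix mm [ 1.1 -0.8] yaw -0.0026 err 50 area 2643.0
the job is handed in; nothing more can be done
None
```

The plate is seated over both pins and flat on the brown base (a light touch found its top at 32 mm, as it should be), the fingers are clear, the roller, star knob and wrench were left alone, and the job was handed in at about 21 s.

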